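Push the owl's drying board into the corner of the fence

TASK

In the figurine workshop, push the small square board that the freshly cast white owl stands on along the bench into the inside corner of the wooden fence, so that it sits flush against both the long batten and the short stop block (the end without the steel clamp). Slide the board with the fingers, without lifting or tipping it; the owl is still soft, so do not touch it or let it fall over, and leave everything else where it stands, including the rabbit on its round disc.

Things in the scene. Friction and masses are not known exactly. Their poses are not given: they have to be found in the camera images.
- owl_board: loose square wooden board, 80 x 80 mm, 20 mm thick, about 100 g, lying flat on the bench; origin at the centre of its underside, x and y along its sides, z up. It starts between the robot and the batten, at any yaw up to about 0.3 rad.
- owl: white owl figurine, 45 mm tall, 34 mm across, about 30 g, standing loose near the middle of the square board (its top is 65 mm above the bench); origin at the centre of its underside.
- batten: fixed dark wooden batten across the bench beyond the boards, 580 mm long (y), 30 mm deep (x), 35 mm high; origin on the bench at the middle of the long face that looks to the robot; x points away from the robot, at right angles to that face, y along it to the robot's left. The batten fills x 0 to 30 mm of this frame.
- stop_block: fixed dark wooden stop block, 90 x 40 mm and 35 mm high, square to the batten and standing out from its near face towards the robot, close to either the left or the right end of the batten (it varies); axes parallel to the batten's; origin on the bench, on the batten's near face, midway in the block's 40 mm width. The block fills x -90 to 0 mm, y -20 to +20 mm of this frame. The corner wanted is the one on its side towards the batten's middle.
- clamp: fixed steel clamp, 24 mm wide, gripping the batten at its other end, about 100 mm high; it is not a stop; origin on the bench at the batten's near face; nearly all of it stands over and behind the batten.
- rabbit_disc: round wooden disc, 72 mm across, 20 mm thick, beside the square board on the near side of the batten; not to be moved; origin at the centre of its underside.
- rabbit: white rabbit figurine, 46 mm tall, 32 mm across, standing on the round disc (top 66 mm above the bench); not to be moved; origin at the centre of its underside.
- pot_a: open paint pot with black rim, 43 mm across, 43 mm high, on the left of the work; not to be moved; origin at the centre of its underside.
- pot_b: shut paint pot with black lid, 43 mm across, 42 mm high, on the right of the work; not to be moved; origin at the centre of its underside.
- glue_jar: white jar with black lid, 48 mm across, 90 mm high, far right; not to be moved; origin at the centre of its underside.
- water_glass: glass cup, 68 mm across, 85 mm high, far left; not to be moved; origin at the centre of its underside.
- pliers: pliers with orange handles, 155 mm long, 14 mm high, lying on the right near the robot; not to be moved; origin on the bench under their pivot.
Not all that is in view belongs to the job. What is shaped like the stop_block but blue is not meant.

How it is judged:
At the end, for the whole second after the job is handed in: The square board lies flat on the bench in the inside corner: gap to the batten and gap to the stop block each at most 5 mm, its sides within 0.07 rad (4 degrees) of the batten's; the owl stands upright on it within 30 mm of its middle; all at rest (x of owl_board in the frame of batten above -0.045 m and (y of owl_board in the frame of stop_block between -0.065 and -0.055 m or y of owl_board in the frame of stop_block between 0.055 and 0.065 m) and horizontal distance between owl_board and batten below 0.22 m and (angle between the x axis of owl_board and the x axis of batten, either way round below 0.07 rad or angle between the x axis of owl_board and the y axis of batten, either way round below 0.07 rad) and height (world z) of owl_board below 0.005 m and angle between owl_board's own z axis and vertical below 0.05 rad and linear speed of each of owl_board, owl below 0.01 m/s and angle between owl's own z axis and vertical below 0.15 rad and z of owl in the frame of owl_board above 0.015 m and horizontal distance between owl and owl_board below 0.03 m); the robot touches nothing.
It fails at once if the owl is touched by the robot (contact force between any of the fingers, the arm and owl above 0.2 N).
It fails at once if the owl tips over or is lifted (angle between owl's own z axis and vertical above 0.5 rad or height (world z) of owl above 0.032 m).
It fails at once if the board is lifted or tilted (height (world z) of owl_board above 0.01 m or angle between owl_board's own z axis and vertical above 0.2 rad).
It fails at once if something else is moved by more than 15 mm (distance of any of rabbit_disc, rabbit, pot_a, pot_b, glue_jar, water_glass, pliers from where it was at the start of the episode above 0.015 m).
It also fails if it takes over 67 s, if anything falls off the work surface, if the arm or the gripper's body presses on something with over 40 N, if the wrist force passes 120 N, or if a joint passes its speed limit or range.

ROBOT

A 6-joint arm with a two-finger parallel gripper is mounted at the origin on the work surface. World frame = base frame: x ahead of the robot, y to its left, z up, the work surface at z = 0. Lengths are in m, angles in rad, forces in N, time in s.
With the tool pointing down it reaches from about 0.375 to 0.75 m from the base axis. Payload 9 kg.
Tool frame: the origin (TCP) lies on the front face of the gripper's body, between the roots of the fingers; the fingertips stand 73 mm ahead of it and the grasp point (between the pads) lies 54 mm ahead of it; z points along the fingers, y is the line along which they close (so a half turn about z gives the same grasp; the last joint's range is limited). The gripper opens to 85 mm and grips with 20 to 120 N. Pads are 22 mm wide; open, the fingers measure 114 mm over their backs; the gripper's body (76 mm by 85 mm) begins 54 mm behind the grasp point. The pads swing forward as they close: fully open they stand 13 mm farther back than shut.
Start: joints at [0.976, 0.104, 0.097, 1.564, 0, 1.353], TCP at [0.221, 0.558, 0.304] pointing down, gripper open.
Joint ranges: [-2.99, 2.99], [-0.84, 1.86], [-1.1, 1.16], [-1.84, 2.11], [-1.51, 1.56], [-3.14, 3.14]. Speed limits (rad/s): [2.22, 2.22, 2.57, 3.14, 3.14, 3.14].

INTERFACE

Orientations are given as a unit quaternion [x, y, z, w].
In Python, from station import ctrl gives the robot as it stands.
- The arm moves only by the tool servo_tool, never from a script. Its argument "commands" is a list of rows, each an object with "fingers": the finger opening in m, from 0 to 0.0854; "dp": the shift along the tool's x, y, z in m, a list of three; "delta_rot": the turn, a rotation vector about the tool's x, y, z in rad, a list of three. A call has exactly 10 rows; each row shifts and turns the commanded pose from where the row before left it, along the tool's axes as they then stand; what a row does not reach is not made up. A row lasts 1/8 s, in which the tool goes at most 62.5 mm and 10.7 degrees, less where a joint would pass 70% of its speed; a pose out of reach is approached as far as the arm can. A call with a gripper value outside its range is refused whole. The fingers move at their own pace and stop on an object; "newtons" is the grip in N (left out, the last holds). Time passes only in rows, so rows that do not move let the fingers close, or fill a call up. It gives the time, the measured TCP pose, the force, the opening and the grip force at its end, in the units of the state.
- ctrl.state(): the state, without advancing time (a new reading comes with each control period).
- ctrl.capture(name): name is "scene" or "top" or "wrist"; returns the picture (384x512x3 uint8, red, green, blue); there is no depth.
- ctrl.camera_info(name): a dict with "K" (3x3 intrinsics, pixels), "world_to_cam" (4x4, takes a point from world to camera coordinates); the wrist camera has in their place "tool_from_camera" (4x4, takes a point from camera to tool coordinates, whose origin is the TCP and whose axes are the flange's). Camera axes: x right, y down, z forward; pixel columns grow to the right and rows downward; lengths in m; the calibration is good to about 2 mm. A picture is of the moment at which its call begins: read the wrist's pose just before it. camera_info takes no time and is no camera call.
- ctrl.finish_job(): hands the job in; it is judged then, once.
The state is a dict: "time": time; "joint_pos": joint angles; "qd": joint speeds; "effort": joint torques, N m; "ee_pos": TCP position; "eef_rot": TCP orientation; "force": force on the tool from outside, world axes, zero at the start; "wrist_torque": the same for the moment, N m; "opening": opening from 0.0 (shut) to 1.0 (fully open); "finger_force": force on a finger pad.
Only numpy, scipy, OpenCV 4.12 (cv2) and the standard library are available. Lean on these libraries where they do the work, as an engineer would, in place of code of your own. Each camera call takes 0.05 s, during which the arm holds its last target. There are 200 camera calls.

## Working session

There is one attempt and no reset: what is moved stays moved. The work goes in short steps, Python scripts to look and compute and a tool call to move; the robot and the scene stay as the last step left them, time stands still between calls to the robot, and variables do not carry over. Pictures are saved under pics/ and viewed, at most 10 in all, crops included, and the job is handed in when it is done.

Besides the shell and the picture viewer there is one more tool, called after "Emit:" as name([rows], argument=value, ...), one row to a line, values as JSON. servo_tool: Moves the arm, as the interface text tells. Its arguments: {"type":"object","properties":{"commands":{"type":"array"},"newtons":{"type":"number"}},"required":["commands"]}

```bash
mkdir -p pics
cat > h.py <<'E'
import numpy as np, cv2
from station import ctrl
def save(n,f):
    im=ctrl.capture(n); cv2.imwrite('pics/'+f,im[:,:,::-1]); return im
def ray(n,px,z):
    c=ctrl.camera_info(n); K=np.array(c['K']); T=np.array(c['world_to_cam'])
    R,t=T[:3,:3],T[:3,3]; o=-R.T@t
    px=np.atleast_2d(px).astype(float)
    d=(R.T@np.linalg.inv(K)@np.c_[px,np.ones(len(px))].T).T
    return o+d*((z-o[2])/d[:,2])[:,None]
def proj(n,P):
    c=ctrl.camera_info(n); K=np.array(c['K']); T=np.array(c['world_to_cam'])
    q=(K@(T[:3,:3]@np.atleast_2d(P).T+T[:3,3:])).T
    return q[:,:2]/q[:,2:]
E
python3 - <<'E'
from h import *
a=save('top','top0.png'); b=save('scene','scene0.png')
cv2.imwrite('pics/top0b.png',cv2.resize(a[:,:,::-1],(800,600),interpolation=cv2.INTER_CUBIC))
print(ctrl.camera_info('top'),ctrl.state())
E
```

```text
{'K': array([[346.43712674,   0.        , 256.08092083],
       [  0.        , 346.43712674, 189.88635077],
       [  0.        ,   0.        ,   1.        ]]), 'world_to_cam': array([[ 0.01269051, -0.99990839, -0.00470709,  0.00614769],
       [-0.99758583, -0.01233932, -0.0683392 ,  0.54943531],
       [ 0.06827485,  0.00556299, -0.99765104,  1.04961214],
       [ 0.        ,  0.        ,  0.        ,  1.        ]])} {'time': 0.1, 'joint_pos': array([9.76271739e-01, 1.04626049e-01, 9.65590651e-02, 1.56394661e+00,
       8.48695370e-06, 1.35308075e+00]), 'qd': array([ 0.00130233, -0.00231546,  0.00334876,  0.00085423, -0.00147284,
        0.00063984]), 'effort': array([ 7.24389742e-03, -5.58204710e+01,  5.04721677e+01,  1.29929182e-02,
       -1.67916928e-04, -2.59172617e-05]), 'ee_pos': array([0.22064134, 0.55771499, 0.3032146 ]), 'eef_rot': array([ 1.87291843e-01,  9.82304126e-01, -5.57453212e-04, -2.44338627e-04]), 'force': array([ 0.77228826, -0.76635281,  0.29512949]), 'wrist_torque': array([-0.03812914,  0.01364244,  0.01416902]), 'finger_force': 0.0, 'opening': 0.9968330503457208}
```

View pics/top0b.png

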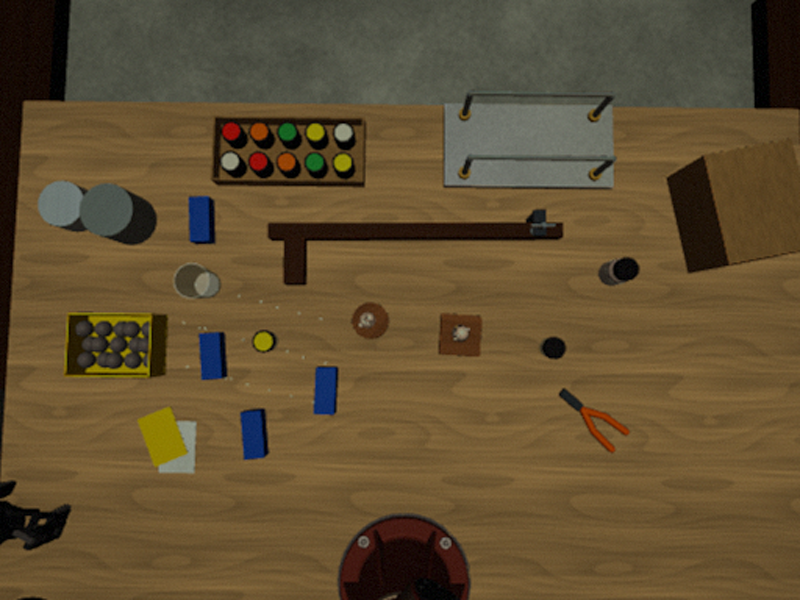

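View pics/scene0.png

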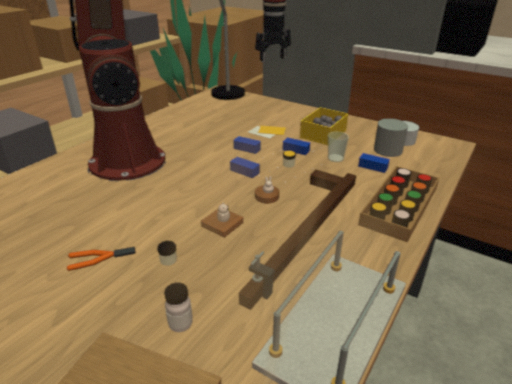

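The scene has one dark L-shaped fence. Its stop block is at the left end, at (295,260) in the enlarged top view, and the clamp is at the right end, at (540,225).

Candidates that could be confused:
- **Boards:** square board with owl at (460,335); round disc with rabbit at (370,320).
- **Stop block:** dark block at (295,260); blue decoys at (201,220), (211,356), (254,434) and (325,390).

I choose the square board and the dark block, and check them in a close crop.

Run:
```python
from h import *
a=cv2.imread('pics/top0.png')
c=a[130:240,165:365]
cv2.imwrite('pics/crop0.png',cv2.convertScaleAbs(cv2.resize(c,None,fx=4,fy=4,interpolation=cv2.INTER_CUBIC),alpha=1.6))
```

```text
(no output)
```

View pics/crop0.png

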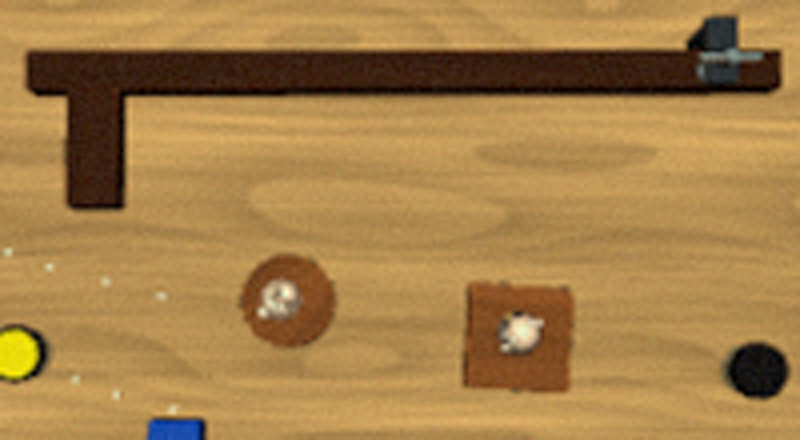

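The crop confirms the choice. The square board's corners are (470,283), (572,290), (568,390) and (464,385). The block's right edge is at x=124, the batten's near edge at y≈93, and the disc centre at (289,300).

Run:
```python
from h import *
np.set_printoptions(precision=4,suppress=True)
f=lambda L,z:ray('top',(np.array(L,float)+0.5)/4-0.5+[165,130],z)
b=f([(470,283),(572,290),(568,390),(464,385)],.02);print('board',b,b.mean(0),[np.linalg.norm(b[i]-b[i-1]) for i in range(4)])
e=b[1]-b[0]+b[2]-b[3]; print('yaw',np.arctan2(e[0],-e[1]), 'other', np.arctan2(*( (b[0]-b[3]+b[1]-b[2])[[1,0]])))
print('batten top near',f([(30,92),(130,91),(690,89),(780,89)],.035),'far',f([(30,51),(780,51)],.035))
print('stop',f([(67,206),(124,206),(124,100)],.035))
print('disc',f([(289,300)],.02),'owl',f([(522,332)],.06),'rab',f([(282,298)],.06),'clamp',f([(700,80),(740,80)],.05))
```

```text
board [[ 0.5179 -0.0674  0.02  ]
 [ 0.5135 -0.1457  0.02  ]
 [ 0.4371 -0.1429  0.02  ]
 [ 0.4399 -0.0634  0.02  ]] [ 0.4771 -0.1049  0.02  ] [np.float64(0.07815336415209834), np.float64(0.07844147832781072), np.float64(0.07648912320630723), np.float64(0.07950202695182719)]
yaw -0.045457523728066766 other -0.04434898527585618
batten top near [[ 0.6594  0.2716  0.035 ]
 [ 0.6611  0.1949  0.035 ]
 [ 0.6677 -0.2333  0.035 ]
 [ 0.6685 -0.302   0.035 ]] far [[ 0.6912  0.2725  0.035 ]
 [ 0.6979 -0.3022  0.035 ]]
stop [[0.5721 0.2408 0.035 ]
 [0.5727 0.1974 0.035 ]
 [0.6541 0.1994 0.035 ]]
disc [[0.5031 0.0715 0.02  ]] owl [[ 0.4807 -0.1032  0.06  ]] rab [[0.5035 0.0742 0.06  ]] clamp [[ 0.6719 -0.2374  0.05  ]
 [ 0.6723 -0.2675  0.05  ]]
```

Emit:
servo_tool([
  {"fingers":0.04,"dp":[0,0,0],"delta_rot":[0,0,-0.131]},
  {"fingers":0.04,"dp":[0,0,0],"delta_rot":[0,0,-0.131]},
  {"fingers":0.04,"dp":[0,0,0],"delta_rot":[0,0,-0.131]},
  {"fingers":0.04,"dp":[-0.033,-0.05,0],"delta_rot":[0,0,0]},
  {"fingers":0.04,"dp":[-0.033,-0.05,0],"delta_rot":[0,0,0]},
  {"fingers":0.04,"dp":[-0.033,-0.05,0],"delta_rot":[0,0,0]},
  {"fingers":0.04,"dp":[-0.033,-0.05,0],"delta_rot":[0,0,0]},
  {"fingers":0.04,"dp":[-0.033,-0.05,0],"delta_rot":[0,0,0]},
  {"fingers":0.04,"dp":[-0.033,-0.05,0],"delta_rot":[0,0,0]},
  {"fingers":0.04,"dp":[-0.033,-0.05,0],"delta_rot":[0,0,0]},
])

```text
time: 1.35
ee_pos: [0.4581, 0.2099, 0.3037]
eef_rot: [-0.008, 1.0, 0.0, 0.0]
force: [0.7, 0.5, 0.3]
opening: 0.473
finger_force: 0.0
```

Emit:
servo_tool([
  {"fingers":0.04,"dp":[0.0063,-0.0315,0.01],"delta_rot":[0,0,0]},
  {"fingers":0.04,"dp":[0.0063,-0.0315,0.01],"delta_rot":[0,0,0]},
  {"fingers":0.04,"dp":[0.0063,-0.0315,0.01],"delta_rot":[0,0,0]},
  {"fingers":0.04,"dp":[0.0063,-0.0315,0.01],"delta_rot":[0,0,0]},
  {"fingers":0.04,"dp":[0.0063,-0.0315,0.01],"delta_rot":[0,0,0]},
  {"fingers":0.04,"dp":[0.0063,-0.0315,0.01],"delta_rot":[0,0,0]},
  {"fingers":0.04,"dp":[0.0063,-0.0315,0.01],"delta_rot":[0,0,0]},
  {"fingers":0.04,"dp":[0.0063,-0.0315,0.01],"delta_rot":[0,0,0]},
  {"fingers":0.04,"dp":[0.0063,-0.0315,0.01],"delta_rot":[0,0,0]},
  {"fingers":0.04,"dp":[0.0063,-0.0315,0.01],"delta_rot":[0,0,0]},
])

```text
time: 2.6
ee_pos: [0.3991, -0.1052, 0.2033]
eef_rot: [-0.008, 1.0, 0.0, -0.0]
force: [0.7, -0.0, -0.6]
opening: 0.471
finger_force: 0.0
```

Run:
```python
from h import *
print(ctrl.camera_info('wrist'),ctrl.state()['ee_pos'])
a=save('wrist','w0.png')
```

```text
{'K': array([[269.56542058,   0.        , 257.32018454],
       [  0.        , 269.56542058, 191.74378827],
       [  0.        ,   0.        ,   1.        ]]), 'tool_from_camera': array([[ 9.49603831e-06, -9.52198297e-01, -3.05480610e-01,
         7.87372287e-02],
       [ 9.99999571e-01,  2.92081789e-04, -8.79347947e-04,
         6.64703696e-04],
       [ 9.26538940e-04, -3.05480471e-01,  9.52197891e-01,
        -6.96535457e-02],
       [ 0.00000000e+00,  0.00000000e+00,  0.00000000e+00,
         1.00000000e+00]])} [ 0.39909343 -0.10517136  0.20334407]
```

View pics/w0.png

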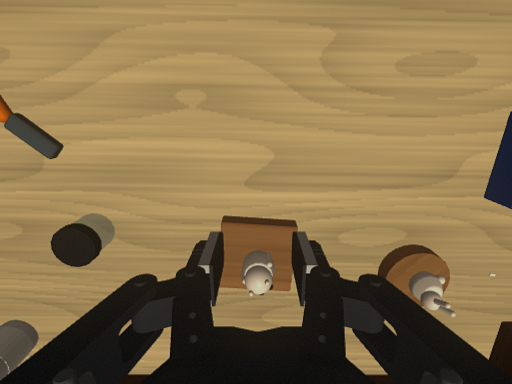

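The wrist view shows the board centred between the fingers in y. Its near top edge runs from (222,217) to (297,222), and the path straight down is clear. I lower the tool behind the board.

Emit:
servo_tool([
  {"fingers":0.04,"dp":[0,0,0.015],"delta_rot":[0,0,0]},
  {"fingers":0.04,"dp":[0,0,0.015],"delta_rot":[0,0,0]},
  {"fingers":0.04,"dp":[0,0,0.015],"delta_rot":[0,0,0]},
  {"fingers":0.04,"dp":[0,0,0.015],"delta_rot":[0,0,0]},
  {"fingers":0.04,"dp":[0,0,0.015],"delta_rot":[0,0,0]},
  {"fingers":0.04,"dp":[0,0,0.015],"delta_rot":[0,0,0]},
  {"fingers":0.04,"dp":[0,0,0.015],"delta_rot":[0,0,0]},
  {"fingers":0.04,"dp":[0,0,0.012],"delta_rot":[0,0,0]},
  {"fingers":0.04,"dp":[0,0,0.006],"delta_rot":[0,0,0]},
  {"fingers":0.04,"dp":[0,0,0],"delta_rot":[0,0,0]},
])

```text
time: 3.9
ee_pos: [0.3994, -0.1042, 0.0806]
eef_rot: [-0.008, 1.0, 0.0, -0.0]
force: [-1.1, 0.3, 0.1]
opening: 0.465
finger_force: 0.0
```

Run:
```python
from h import *
print(ctrl.state()['ee_pos'])
a=save('wrist','w1.png')
```

```text
[ 0.39940824 -0.10417157  0.08060064]
```

View pics/w1.png

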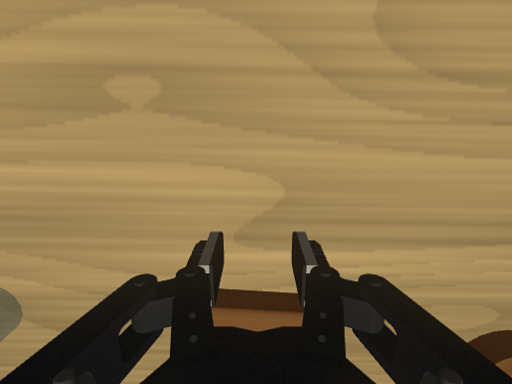

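Emit:
servo_tool([
  {"fingers":0.04,"dp":[-0.006,0,0],"delta_rot":[0,0,0]},
  {"fingers":0.04,"dp":[-0.006,0,0],"delta_rot":[0,0,0]},
  {"fingers":0.04,"dp":[-0.006,0,0],"delta_rot":[0,0,0]},
  {"fingers":0.04,"dp":[-0.003,0,0],"delta_rot":[0,0,0]},
  {"fingers":0.04,"dp":[-0.003,0,0],"delta_rot":[0,0,0]},
  {"fingers":0.04,"dp":[-0.003,0,0],"delta_rot":[0,0,0]},
  {"fingers":0.04,"dp":[-0.004,0,0],"delta_rot":[0,0,0]},
  {"fingers":0.04,"dp":[-0.005,0,0],"delta_rot":[0,0,0]},
  {"fingers":0.04,"dp":[-0.006,0,0],"delta_rot":[0,0,0]},
  {"fingers":0.04,"dp":[-0.006,0,0],"delta_rot":[0,0,0]},
])

```text
time: 5.2
ee_pos: [0.448, -0.1035, 0.0809]
eef_rot: [-0.008, 1.0, 0.0, 0.0]
force: [-0.8, -0.4, 0.0]
opening: 0.467
finger_force: 0.4
```

Emit:
servo_tool([
  {"fingers":0.04,"dp":[-0.006,0,0],"delta_rot":[0,0,0]},
  {"fingers":0.04,"dp":[-0.006,0,0],"delta_rot":[0,0,0]},
  {"fingers":0.04,"dp":[-0.006,0,0],"delta_rot":[0,0,0]},
  {"fingers":0.04,"dp":[-0.006,0,0],"delta_rot":[0,0,0]},
  {"fingers":0.04,"dp":[-0.006,0,0],"delta_rot":[0,0,0]},
  {"fingers":0.04,"dp":[-0.006,0,0],"delta_rot":[0,0,0]},
  {"fingers":0.04,"dp":[-0.006,0,0],"delta_rot":[0,0,0]},
  {"fingers":0.04,"dp":[-0.006,0,0],"delta_rot":[0,0,0]},
  {"fingers":0.04,"dp":[-0.006,0,0],"delta_rot":[0,0,0]},
  {"fingers":0.04,"dp":[-0.004,0,0],"delta_rot":[0,0,0]},
])

```text
time: 6.45
ee_pos: [0.5059, -0.1025, 0.0809]
eef_rot: [-0.008, 1.0, 0.0, 0.0]
force: [-1.6, -0.7, 0.9]
opening: 0.47
finger_force: 0.4
```

Run:
```python
from h import *
s=ctrl.state();print(s['ee_pos'],s['force'])
a=save('top','t1.png');save('wrist','w2.png')
c=a[130:240,165:365,::-1]
cv2.imwrite('pics/crop1.png',cv2.convertScaleAbs(cv2.resize(c,None,fx=4,fy=4,interpolation=cv2.INTER_CUBIC),alpha=1.6))
```

```text
[ 0.50590487 -0.10249796  0.08089232] [-1.55780986 -0.74057501  0.86934612]
```

View pics/crop1.png

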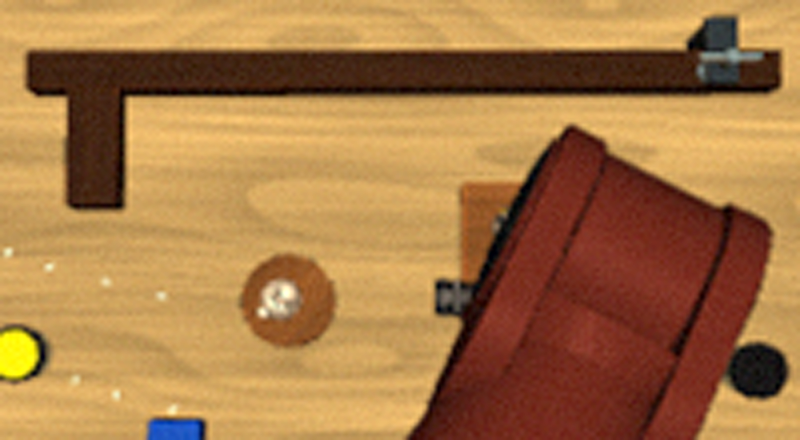

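The board is square to the batten, with its far edge at y=184 against the batten at y≈92, and the owl is still on it. About 70 mm remain, so I continue and then creep in.

Emit:
servo_tool([
  {"fingers":0.04,"dp":[-0.004,0,0],"delta_rot":[0,0,0]},
  {"fingers":0.04,"dp":[-0.006,0,0],"delta_rot":[0,0,0]},
  {"fingers":0.04,"dp":[-0.006,0,0],"delta_rot":[0,0,0]},
  {"fingers":0.04,"dp":[-0.006,0,0],"delta_rot":[0,0,0]},
  {"fingers":0.04,"dp":[-0.006,0,0],"delta_rot":[0,0,0]},
  {"fingers":0.04,"dp":[-0.006,0,0],"delta_rot":[0,0,0]},
  {"fingers":0.04,"dp":[-0.006,0,0],"delta_rot":[0,0,0]},
  {"fingers":0.04,"dp":[-0.006,0,0],"delta_rot":[0,0,0]},
  {"fingers":0.04,"dp":[-0.006,0,0],"delta_rot":[0,0,0]},
  {"fingers":0.04,"dp":[-0.004,0,0],"delta_rot":[0,0,0]},
])

```text
time: 7.8
ee_pos: [0.5619, -0.1016, 0.0809]
eef_rot: [-0.008, 1.0, 0.0, 0.0]
force: [-0.2, 0.4, 0.7]
opening: 0.465
finger_force: 0.4
```

Emit:
servo_tool([
  {"fingers":0.04,"dp":[-0.002,0,0],"delta_rot":[0,0,0]},
  {"fingers":0.04,"dp":[-0.002,0,0],"delta_rot":[0,0,0]},
  {"fingers":0.04,"dp":[-0.002,0,0],"delta_rot":[0,0,0]},
  {"fingers":0.04,"dp":[-0.001,0,0],"delta_rot":[0,0,0]},
  {"fingers":0.04,"dp":[-0.001,0,0],"delta_rot":[0,0,0]},
  {"fingers":0.04,"dp":[-0.001,0,0],"delta_rot":[0,0,0]},
  {"fingers":0.04,"dp":[-0.001,0,0],"delta_rot":[0,0,0]},
  {"fingers":0.04,"dp":[-0.001,0,0],"delta_rot":[0,0,0]},
  {"fingers":0.04,"dp":[0,0,0],"delta_rot":[0,0,0]},
  {"fingers":0.04,"dp":[0,0,0],"delta_rot":[0,0,0]},
])

```text
time: 9.05
ee_pos: [0.5726, -0.1014, 0.0809]
eef_rot: [-0.008, 1.0, 0.0, 0.0]
force: [0.8, 0.5, -0.0]
opening: 0.47
finger_force: 0.0
```

Emit:
servo_tool([
  {"fingers":0.04,"dp":[-0.001,0,0],"delta_rot":[0,0,0]},
  {"fingers":0.04,"dp":[-0.001,0,0],"delta_rot":[0,0,0]},
  {"fingers":0.04,"dp":[-0.001,0,0],"delta_rot":[0,0,0]},
  {"fingers":0.04,"dp":[-0.001,0,0],"delta_rot":[0,0,0]},
  {"fingers":0.04,"dp":[0,0,0],"delta_rot":[0,0,0]},
  {"fingers":0.04,"dp":[0,0,0],"delta_rot":[0,0,0]},
  {"fingers":0.04,"dp":[0,0,0],"delta_rot":[0,0,0]},
  {"fingers":0.04,"dp":[0,0,0],"delta_rot":[0,0,0]},
  {"fingers":0.04,"dp":[0,0,0],"delta_rot":[0,0,0]},
  {"fingers":0.04,"dp":[0,0,0],"delta_rot":[0,0,0]},
])

```text
time: 10.3
ee_pos: [0.5765, -0.1014, 0.0809]
eef_rot: [-0.008, 1.0, 0.0, 0.0]
force: [-0.1, 0.2, 0.2]
opening: 0.469
finger_force: 0.0
```

Emit:
servo_tool([
  {"fingers":0.04,"dp":[-0.001,0,0],"delta_rot":[0,0,0]},
  {"fingers":0.04,"dp":[0,0,0],"delta_rot":[0,0,0]},
  {"fingers":0.04,"dp":[-0.001,0,0],"delta_rot":[0,0,0]},
  {"fingers":0.04,"dp":[0,0,0],"delta_rot":[0,0,0]},
  {"fingers":0.04,"dp":[-0.001,0,0],"delta_rot":[0,0,0]},
  {"fingers":0.04,"dp":[0,0,0],"delta_rot":[0,0,0]},
  {"fingers":0.04,"dp":[0,0,0],"delta_rot":[0,0,0]},
  {"fingers":0.04,"dp":[0,0,0],"delta_rot":[0,0,0]},
  {"fingers":0.04,"dp":[0,0,0],"delta_rot":[0,0,0]},
  {"fingers":0.04,"dp":[0,0,0],"delta_rot":[0,0,0]},
])

```text
time: 11.55
ee_pos: [0.5773, -0.1013, 0.0807]
eef_rot: [-0.008, 1.0, -0.0, -0.003]
force: [-15.4, -0.6, 11.2]
opening: 0.472
finger_force: 7.6
```

Run:
```python
from h import *
s=ctrl.state();print(s['ee_pos'],s['force'])
a=save('top','t2.png');b=save('scene','s2.png')
c=cv2.resize(a[140:230,230:330,::-1],(400,360),interpolation=cv2.INTER_CUBIC)
d=cv2.resize(b[150:250,180:300,::-1],(432,360),interpolation=cv2.INTER_CUBIC)[:,:400]
cv2.imwrite('pics/pair2.png',cv2.convertScaleAbs(np.hstack([c,d]),alpha=1.6))
```

```text
[ 0.57726013 -0.10125255  0.08066791] [-15.40704485  -0.57811614  11.16046025]
```

View pics/pair2.png

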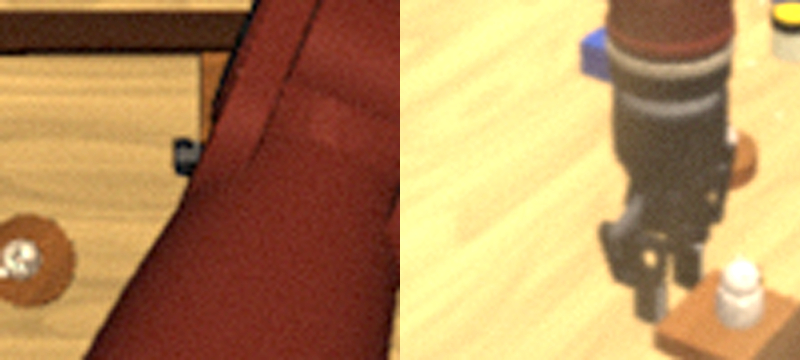

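Contact came at x=0.577 with 15 N. The picture shows the board's far edge on the batten and the owl upright on it. I back off and rise.

Emit:
servo_tool([
  {"fingers":0.04,"dp":[0.003,0,0],"delta_rot":[0,0,0]},
  {"fingers":0.04,"dp":[0.007,0,0],"delta_rot":[0,0,0]},
  {"fingers":0.04,"dp":[0.02,0,0],"delta_rot":[0,0,0]},
  {"fingers":0.04,"dp":[0.02,0,0],"delta_rot":[0,0,0]},
  {"fingers":0.04,"dp":[0,0,-0.02],"delta_rot":[0,0,0]},
  {"fingers":0.04,"dp":[0,0,-0.02],"delta_rot":[0,0,0]},
  {"fingers":0.04,"dp":[0,0,-0.02],"delta_rot":[0,0,0]},
  {"fingers":0.04,"dp":[0,0,-0.03],"delta_rot":[0,0,0]},
  {"fingers":0.04,"dp":[0,0,-0.03],"delta_rot":[0,0,0]},
  {"fingers":0.04,"dp":[0,0,0],"delta_rot":[0,0,0]},
])

```text
time: 12.9
ee_pos: [0.5306, -0.1027, 0.2036]
eef_rot: [-0.008, 1.0, -0.001, 0.002]
force: [0.5, -0.1, -0.6]
opening: 0.47
finger_force: 0.0
```

Emit:
servo_tool([
  {"fingers":0.04,"dp":[0,0,0],"delta_rot":[0,0,0.157]},
  {"fingers":0.04,"dp":[0,0,0],"delta_rot":[0,0,0.157]},
  {"fingers":0.04,"dp":[0,0,0],"delta_rot":[0,0,0.157]},
  {"fingers":0.04,"dp":[0,0,0],"delta_rot":[0,0,0.157]},
  {"fingers":0.04,"dp":[0,0,0],"delta_rot":[0,0,0.157]},
  {"fingers":0.04,"dp":[0,0,0],"delta_rot":[0,0,0.157]},
  {"fingers":0.04,"dp":[0,0,0],"delta_rot":[0,0,0.157]},
  {"fingers":0.04,"dp":[0,0,0],"delta_rot":[0,0,0.157]},
  {"fingers":0.04,"dp":[0,0,0],"delta_rot":[0,0,0.157]},
  {"fingers":0.04,"dp":[0,0,0],"delta_rot":[0,0,0.158]},
])

```text
time: 14.15
ee_pos: [0.5291, -0.102, 0.1999]
eef_rot: [0.703, 0.711, -0.0, -0.0]
force: [0.2, 0.6, 0.2]
opening: 0.467
finger_force: 0.0
```

Run:
```python
from h import *
s=ctrl.state();print(s['ee_pos'],s['eef_rot'])
a=save('wrist','w3.png')
```

```text
[ 0.52907792 -0.1019717   0.19985212] [ 7.03260372e-01  7.10932203e-01 -7.77671080e-05 -4.95615751e-04]
```

View pics/w3.png

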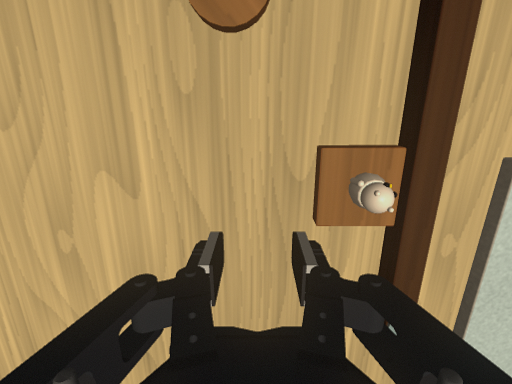

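The wrist view shows the board flush with the batten, top corners about (319,146), (405,148), (396,226) and (317,221), with the owl upright near (372,190).

```bash
cat >> h.py <<'E'
from scipy.spatial.transform import Rotation as Ro
def wray(px,z):
    c=ctrl.camera_info('wrist');s=ctrl.state();K=np.array(c['K']);T=np.array(c['tool_from_camera']);R=Ro.from_quat(s['eef_rot']).as_matrix()
    px=np.atleast_2d(px).astype(float)
    o=R@T[:3,3]+s['ee_pos']; d=(R@T[:3,:3]@np.linalg.inv(K)@np.c_[px,np.ones(len(px))].T).T
    return o+d*((z-o[2])/d[:,2])[:,None]
E
python3 - <<'E'
from h import *
np.set_printoptions(precision=4,suppress=True)
b=wray([(319,146),(405,148),(396,226),(317,221)],.02);print(b,b.mean(0)); print('owlbase',wray([(370,184)],.03),wray([(379,198)],.06),'disc edge',wray([(230,27)],.02))
print('batten top near',wray([(441,0),(400,300)],.035))
E
```

```text
[[ 0.5851 -0.0587  0.02  ]
 [ 0.6647 -0.0603  0.02  ]
 [ 0.6691 -0.1392  0.02  ]
 [ 0.5887 -0.134   0.02  ]] [ 0.6269 -0.098   0.02  ]
owlbase [[ 0.6326 -0.0921  0.03  ]] [[ 0.6285 -0.0954  0.06  ]] disc edge [[0.5058 0.0373 0.02  ]]
batten top near [[ 0.6645  0.0518  0.035 ]
 [ 0.6785 -0.2171  0.035 ]]
```

Emit:
servo_tool([
  {"fingers":0.035,"dp":[-0.014,0,0],"delta_rot":[0,0,0]},
  {"fingers":0.035,"dp":[-0.014,0,0],"delta_rot":[0,0,0]},
  {"fingers":0.035,"dp":[-0.014,0.016,0],"delta_rot":[0,0,0]},
  {"fingers":0.035,"dp":[-0.014,0.016,0],"delta_rot":[0,0,0]},
  {"fingers":0.035,"dp":[-0.014,0.016,0],"delta_rot":[0,0,0]},
  {"fingers":0.035,"dp":[0,0.016,0],"delta_rot":[0,0,0]},
  {"fingers":0.035,"dp":[0,0.016,0],"delta_rot":[0,0,0]},
  {"fingers":0.035,"dp":[0,0.016,0],"delta_rot":[0,0,0]},
  {"fingers":0.035,"dp":[0,0,0.02],"delta_rot":[0,0,0]},
  {"fingers":0.035,"dp":[0,0,0.02],"delta_rot":[0,0,0]},
])

```text
time: 15.45
ee_pos: [0.6258, -0.171, 0.1586]
eef_rot: [0.701, 0.713, -0.0, -0.001]
force: [0.4, 0.8, -0.4]
opening: 0.405
finger_force: 0.0
```

Run:
```python
from h import *
s=ctrl.state();print(s['ee_pos'],s['eef_rot'])
a=save('wrist','w4.png')
```

```text
[ 0.62575671 -0.1709928   0.15863157] [ 7.01310032e-01  7.12856026e-01 -2.68581168e-04 -6.72968100e-04]
```

View pics/w4.png

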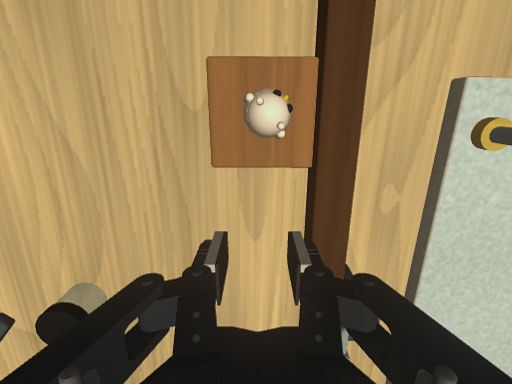

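The board is straight ahead of the fingers, with its near edge at row 166 from x=212 to 312. I check the right finger's clearance to the batten before going down.

Run:
```python
from h import *
np.set_printoptions(precision=4,suppress=True)
print('z0',wray([(305,235),(310,167)],0),'z35',wray([(305,235),(310,167)],.035))
b=wray([(208,57),(318,57),(312,166),(212,166)],.02);print(b,b.mean(0)); print('owl',wray([(269,112)],.05))
```

```text
z0 [[ 0.6677 -0.2044  0.    ]
 [ 0.6675 -0.1404  0.    ]] z35 [[ 0.6608 -0.1869  0.035 ]
 [ 0.6606 -0.1328  0.035 ]]
[[ 0.5875 -0.06    0.02  ]
 [ 0.6632 -0.0589  0.02  ]
 [ 0.665  -0.1352  0.02  ]
 [ 0.5876 -0.1366  0.02  ]] [ 0.6258 -0.0977  0.02  ]
owl [[ 0.6295 -0.0951  0.05  ]]
```

Emit:
servo_tool([
  {"fingers":0.035,"dp":[0,-0.002,0.01],"delta_rot":[0,0,0]},
  {"fingers":0.035,"dp":[0,0,0.012],"delta_rot":[0,0,0]},
  {"fingers":0.035,"dp":[0,0,0.012],"delta_rot":[0,0,0]},
  {"fingers":0.035,"dp":[0,0,0.012],"delta_rot":[0,0,0]},
  {"fingers":0.035,"dp":[0,0,0.012],"delta_rot":[0,0,0]},
  {"fingers":0.035,"dp":[0,0,0.01],"delta_rot":[0,0,0]},
  {"fingers":0.035,"dp":[0,0,0.008],"delta_rot":[0,0,0]},
  {"fingers":0.035,"dp":[0,0,0],"delta_rot":[0,0,0]},
  {"fingers":0.035,"dp":[0,0,0],"delta_rot":[0,0,0]},
  {"fingers":0.035,"dp":[0,0,0],"delta_rot":[0,0,0]},
])

```text
time: 16.75
ee_pos: [0.6249, -0.1708, 0.0854]
eef_rot: [0.701, 0.713, 0.0, 0.0]
force: [0.1, -0.3, 0.5]
opening: 0.409
finger_force: 0.0
```

Emit:
servo_tool([
  {"fingers":0.035,"dp":[0,0,0.002],"delta_rot":[0,0,0]},
  {"fingers":0.035,"dp":[0,0,0.002],"delta_rot":[0,0,0]},
  {"fingers":0.035,"dp":[0.005,0,0],"delta_rot":[0,0,0]},
  {"fingers":0.035,"dp":[0.006,0,0],"delta_rot":[0,0,0]},
  {"fingers":0.035,"dp":[0.004,0,0],"delta_rot":[0,0,0]},
  {"fingers":0.035,"dp":[0.003,0,0],"delta_rot":[0,0,0]},
  {"fingers":0.035,"dp":[0.003,0,0],"delta_rot":[0,0,0]},
  {"fingers":0.035,"dp":[0.003,0,0],"delta_rot":[0,0,0]},
  {"fingers":0.035,"dp":[0.004,0,0],"delta_rot":[0,0,0]},
  {"fingers":0.035,"dp":[0.005,0,0],"delta_rot":[0,0,0]},
])

```text
time: 18.0
ee_pos: [0.6241, -0.1375, 0.0809]
eef_rot: [0.701, 0.713, 0.0, 0.0]
force: [0.4, -1.0, 1.0]
opening: 0.413
finger_force: 0.4
```

Emit:
servo_tool([
  {"fingers":0.035,"dp":[0.006,0,0],"delta_rot":[0,0,0]},
  {"fingers":0.035,"dp":[0.006,0,0],"delta_rot":[0,0,0]},
  {"fingers":0.035,"dp":[0.006,0,0],"delta_rot":[0,0,0]},
  {"fingers":0.035,"dp":[0.006,0,0],"delta_rot":[0,0,0]},
  {"fingers":0.035,"dp":[0.006,0,0],"delta_rot":[0,0,0]},
  {"fingers":0.035,"dp":[0.006,0,0],"delta_rot":[0,0,0]},
  {"fingers":0.035,"dp":[0.006,0,0],"delta_rot":[0,0,0]},
  {"fingers":0.035,"dp":[0.006,0,0],"delta_rot":[0,0,0]},
  {"fingers":0.035,"dp":[0.006,0,0],"delta_rot":[0,0,0]},
  {"fingers":0.035,"dp":[0.004,0,0],"delta_rot":[0,0,0]},
])

```text
time: 19.25
ee_pos: [0.6231, -0.0792, 0.0809]
eef_rot: [0.701, 0.713, 0.0, -0.0]
force: [0.1, -0.4, 0.0]
opening: 0.413
finger_force: 0.4
```

Run:
```python
from h import *
s=ctrl.state();print(s['ee_pos'],s['force'])
a=save('top','t4.png');b=save('wrist','w5.png')
c=cv2.resize(a[140:230,190:290,::-1],(400,360),interpolation=cv2.INTER_CUBIC)
d=cv2.resize(b[:,:,::-1],(400,300));d=cv2.copyMakeBorder(d,0,60,0,0,cv2.BORDER_CONSTANT)
cv2.imwrite('pics/pair4.png',cv2.convertScaleAbs(np.hstack([c,d]),alpha=1.4))
```

```text
[ 0.62313735 -0.07920052  0.08087814] [ 0.11959865 -0.38083059  0.04182728]
```

View pics/pair4.png

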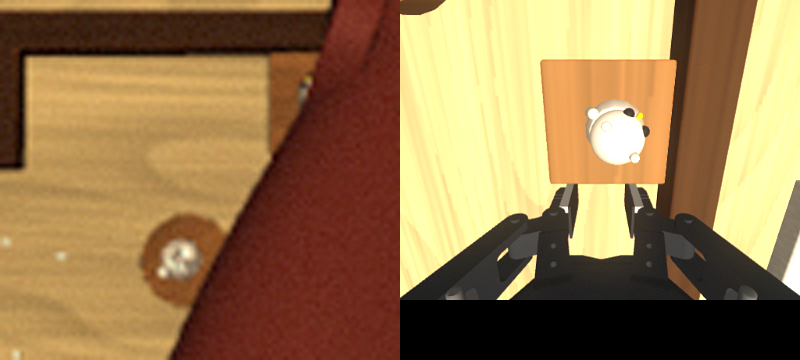

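Both views show the board following straight along the batten. The owl is upright on it, the disc is untouched, and about 185 mm remain to the stop block.

Emit:
servo_tool([
  {"fingers":0.035,"dp":[0.004,0,0],"delta_rot":[0,0,0]},
  {"fingers":0.035,"dp":[0.006,0,0],"delta_rot":[0,0,0]},
  {"fingers":0.035,"dp":[0.006,0,0],"delta_rot":[0,0,0]},
  {"fingers":0.035,"dp":[0.006,0,0],"delta_rot":[0,0,0]},
  {"fingers":0.035,"dp":[0.006,0,0],"delta_rot":[0,0,0]},
  {"fingers":0.035,"dp":[0.006,0,0],"delta_rot":[0,0,0]},
  {"fingers":0.035,"dp":[0.006,0,0],"delta_rot":[0,0,0]},
  {"fingers":0.035,"dp":[0.006,0,0],"delta_rot":[0,0,0]},
  {"fingers":0.035,"dp":[0.006,0,0],"delta_rot":[0,0,0]},
  {"fingers":0.035,"dp":[0.006,0,0],"delta_rot":[0,0,0]},
])

```text
time: 20.6
ee_pos: [0.6222, -0.0212, 0.0809]
eef_rot: [0.701, 0.713, 0.0, -0.0]
force: [0.2, -0.3, -0.1]
opening: 0.409
finger_force: 0.2
```

Emit:
servo_tool([
  {"fingers":0.035,"dp":[0.006,0,0],"delta_rot":[0,0,0]},
  {"fingers":0.035,"dp":[0.006,0,0],"delta_rot":[0,0,0]},
  {"fingers":0.035,"dp":[0.006,0,0],"delta_rot":[0,0,0]},
  {"fingers":0.035,"dp":[0.006,0,0],"delta_rot":[0,0,0]},
  {"fingers":0.035,"dp":[0.006,0,0],"delta_rot":[0,0,0]},
  {"fingers":0.035,"dp":[0.006,0,0],"delta_rot":[0,0,0]},
  {"fingers":0.035,"dp":[0.006,0,0],"delta_rot":[0,0,0]},
  {"fingers":0.035,"dp":[0.006,0,0],"delta_rot":[0,0,0]},
  {"fingers":0.035,"dp":[0.006,0,0],"delta_rot":[0,0,0]},
  {"fingers":0.035,"dp":[0.006,0,0],"delta_rot":[0,0,0]},
])

```text
time: 21.85
ee_pos: [0.6213, 0.0387, 0.0809]
eef_rot: [0.701, 0.713, 0.0, 0.0]
force: [0.0, 0.2, -0.6]
opening: 0.411
finger_force: 0.2
```

Emit:
servo_tool([
  {"fingers":0.035,"dp":[0.006,0,0],"delta_rot":[0,0,0]},
  {"fingers":0.035,"dp":[0.006,0,0],"delta_rot":[0,0,0]},
  {"fingers":0.035,"dp":[0.006,0,0],"delta_rot":[0,0,0]},
  {"fingers":0.035,"dp":[0.006,0,0],"delta_rot":[0,0,0]},
  {"fingers":0.035,"dp":[0.006,0,0],"delta_rot":[0,0,0]},
  {"fingers":0.035,"dp":[0.006,0,0],"delta_rot":[0,0,0]},
  {"fingers":0.035,"dp":[0.006,0,0],"delta_rot":[0,0,0]},
  {"fingers":0.035,"dp":[0.006,0,0],"delta_rot":[0,0,0]},
  {"fingers":0.035,"dp":[0.004,0,0],"delta_rot":[0,0,0]},
  {"fingers":0.035,"dp":[0.002,0,0],"delta_rot":[0,0,0]},
])

```text
time: 23.1
ee_pos: [0.6204, 0.0926, 0.0809]
eef_rot: [0.701, 0.713, 0.0, -0.0]
force: [-0.3, -0.4, -0.5]
opening: 0.416
finger_force: 0.2
```

Emit:
servo_tool([
  {"fingers":0.035,"dp":[0.002,0,0],"delta_rot":[0,0,0]},
  {"fingers":0.035,"dp":[0.002,0,0],"delta_rot":[0,0,0]},
  {"fingers":0.035,"dp":[0.001,0,0],"delta_rot":[0,0,0]},
  {"fingers":0.035,"dp":[0.001,0,0],"delta_rot":[0,0,0]},
  {"fingers":0.035,"dp":[0.001,0,0],"delta_rot":[0,0,0]},
  {"fingers":0.035,"dp":[0.001,0,0],"delta_rot":[0,0,0]},
  {"fingers":0.035,"dp":[0.001,0,0],"delta_rot":[0,0,0]},
  {"fingers":0.035,"dp":[0.001,0,0],"delta_rot":[0,0,0]},
  {"fingers":0.035,"dp":[0,0,0],"delta_rot":[0,0,0]},
  {"fingers":0.035,"dp":[0,0,0],"delta_rot":[0,0,0]},
])

```text
time: 24.35
ee_pos: [0.6203, 0.1024, 0.0809]
eef_rot: [0.701, 0.713, 0.0, -0.0]
force: [-0.5, -0.4, 0.2]
opening: 0.409
finger_force: 0.0
```

Emit:
servo_tool([
  {"fingers":0.035,"dp":[0.001,0,0],"delta_rot":[0,0,0]},
  {"fingers":0.035,"dp":[0.001,0,0],"delta_rot":[0,0,0]},
  {"fingers":0.035,"dp":[0.001,0,0],"delta_rot":[0,0,0]},
  {"fingers":0.035,"dp":[0.001,0,0],"delta_rot":[0,0,0]},
  {"fingers":0.035,"dp":[0,0,0],"delta_rot":[0,0,0]},
  {"fingers":0.035,"dp":[0,0,0],"delta_rot":[0,0,0]},
  {"fingers":0.035,"dp":[0,0,0],"delta_rot":[0,0,0]},
  {"fingers":0.035,"dp":[0,0,0],"delta_rot":[0,0,0]},
  {"fingers":0.035,"dp":[0,0,0],"delta_rot":[0,0,0]},
  {"fingers":0.035,"dp":[0,0,0],"delta_rot":[0,0,0]},
])

```text
time: 25.6
ee_pos: [0.6202, 0.1064, 0.0809]
eef_rot: [0.701, 0.713, 0.0, -0.0]
force: [-0.6, -0.2, 0.1]
opening: 0.407
finger_force: 0.0
```

Emit:
servo_tool([
  {"fingers":0.035,"dp":[0.001,0,0],"delta_rot":[0,0,0]},
  {"fingers":0.035,"dp":[0,0,0],"delta_rot":[0,0,0]},
  {"fingers":0.035,"dp":[0.001,0,0],"delta_rot":[0,0,0]},
  {"fingers":0.035,"dp":[0,0,0],"delta_rot":[0,0,0]},
  {"fingers":0.035,"dp":[0.001,0,0],"delta_rot":[0,0,0]},
  {"fingers":0.035,"dp":[0,0,0],"delta_rot":[0,0,0]},
  {"fingers":0.035,"dp":[0,0,0],"delta_rot":[0,0,0]},
  {"fingers":0.035,"dp":[0,0,0],"delta_rot":[0,0,0]},
  {"fingers":0.035,"dp":[0,0,0],"delta_rot":[0,0,0]},
  {"fingers":0.035,"dp":[0,0,0],"delta_rot":[0,0,0]},
])

```text
time: 26.85
ee_pos: [0.6201, 0.1093, 0.0809]
eef_rot: [0.701, 0.713, 0.0, -0.0]
force: [0.9, 0.9, -1.0]
opening: 0.406
finger_force: 0.0
```

Emit:
servo_tool([
  {"fingers":0.035,"dp":[0.001,0,0],"delta_rot":[0,0,0]},
  {"fingers":0.035,"dp":[0,0,0],"delta_rot":[0,0,0]},
  {"fingers":0.035,"dp":[0.001,0,0],"delta_rot":[0,0,0]},
  {"fingers":0.035,"dp":[0,0,0],"delta_rot":[0,0,0]},
  {"fingers":0.035,"dp":[0.001,0,0],"delta_rot":[0,0,0]},
  {"fingers":0.035,"dp":[0,0,0],"delta_rot":[0,0,0]},
  {"fingers":0.035,"dp":[0,0,0],"delta_rot":[0,0,0]},
  {"fingers":0.035,"dp":[0,0,0],"delta_rot":[0,0,0]},
  {"fingers":0.035,"dp":[0,0,0],"delta_rot":[0,0,0]},
  {"fingers":0.035,"dp":[0,0,0],"delta_rot":[0,0,0]},
])

```text
time: 28.1
ee_pos: [0.6201, 0.1123, 0.0809]
eef_rot: [0.701, 0.713, 0.0, -0.0]
force: [-0.2, -0.7, -0.3]
opening: 0.412
finger_force: 0.0
```

Emit:
servo_tool([
  {"fingers":0.035,"dp":[0.001,0,0],"delta_rot":[0,0,0]},
  {"fingers":0.035,"dp":[0,0,0],"delta_rot":[0,0,0]},
  {"fingers":0.035,"dp":[0.001,0,0],"delta_rot":[0,0,0]},
  {"fingers":0.035,"dp":[0,0,0],"delta_rot":[0,0,0]},
  {"fingers":0.035,"dp":[0.001,0,0],"delta_rot":[0,0,0]},
  {"fingers":0.035,"dp":[0,0,0],"delta_rot":[0,0,0]},
  {"fingers":0.035,"dp":[0,0,0],"delta_rot":[0,0,0]},
  {"fingers":0.035,"dp":[0,0,0],"delta_rot":[0,0,0]},
  {"fingers":0.035,"dp":[0,0,0],"delta_rot":[0,0,0]},
  {"fingers":0.035,"dp":[0,0,0],"delta_rot":[0,0,0]},
])

```text
time: 29.35
ee_pos: [0.62, 0.1134, 0.0809]
eef_rot: [0.702, 0.712, -0.002, 0.001]
force: [-2.5, -11.7, 2.7]
opening: 0.413
finger_force: 5.9
```

The board meets the stop block with 12 N. I back off, rise and move clear to check.

Emit:
servo_tool([
  {"fingers":0.035,"dp":[-0.002,0,0],"delta_rot":[0,0,0]},
  {"fingers":0.035,"dp":[-0.004,0,0],"delta_rot":[0,0,0]},
  {"fingers":0.035,"dp":[-0.01,0,0],"delta_rot":[0,0,0]},
  {"fingers":0.035,"dp":[-0.02,0,0],"delta_rot":[0,0,0]},
  {"fingers":0.035,"dp":[-0.02,0,0],"delta_rot":[0,0,0]},
  {"fingers":0.035,"dp":[0,0,-0.02],"delta_rot":[0,0,0]},
  {"fingers":0.035,"dp":[0,0,-0.03],"delta_rot":[0,0,0]},
  {"fingers":0.035,"dp":[0,0,-0.03],"delta_rot":[0,0,0]},
  {"fingers":0.035,"dp":[0,0,-0.04],"delta_rot":[0,0,0]},
  {"fingers":0.035,"dp":[0,0,-0.04],"delta_rot":[0,0,0]},
])

```text
time: 30.6
ee_pos: [0.6209, 0.0593, 0.2437]
eef_rot: [0.701, 0.713, 0.001, 0.0]
force: [-0.0, -0.3, -0.2]
opening: 0.409
finger_force: 0.0
```

Emit:
servo_tool([
  {"fingers":0.035,"dp":[-0.02,-0.01,0],"delta_rot":[0,0,0]},
  {"fingers":0.035,"dp":[-0.03,-0.01,0],"delta_rot":[0,0,0]},
  {"fingers":0.035,"dp":[-0.03,-0.01,0],"delta_rot":[0,0,0]},
  {"fingers":0.035,"dp":[-0.03,-0.01,0],"delta_rot":[0,0,0]},
  {"fingers":0.035,"dp":[-0.03,-0.01,0],"delta_rot":[0,0,0]},
  {"fingers":0.035,"dp":[-0.03,-0.01,0],"delta_rot":[0,0,0]},
  {"fingers":0.035,"dp":[-0.03,-0.01,0],"delta_rot":[0,0,0]},
  {"fingers":0.035,"dp":[-0.03,-0.01,0],"delta_rot":[0,0,0]},
  {"fingers":0.035,"dp":[-0.02,-0.01,0],"delta_rot":[0,0,0]},
  {"fingers":0.035,"dp":[0,0,0],"delta_rot":[0,0,0]},
])

```text
time: 31.85
ee_pos: [0.5346, -0.1933, 0.2422]
eef_rot: [0.702, 0.712, 0.0, 0.001]
force: [0.6, 0.1, -1.0]
opening: 0.404
finger_force: 0.0
```

Run:
```python
from h import *
np.set_printoptions(precision=4,suppress=True)
print(ctrl.state()['ee_pos'])
a=np.mean([ctrl.capture('top').astype(float) for _ in range(3)],0); cv2.imwrite('pics/t6.png',a[:,:,::-1])
im=a[130:240,165:365]
# colour profiles: predicted board location
p=proj('top',[[.667-.08,.2045,.02],[.587,.1245,.02],[.663,.1245,.02],[.623,.165,.02]]);print(p)
u=int(p[2,0]); 
for col in (203,222):print('col',col,[tuple(a[r,col].astype(int)) for r in range(148,160)])
print('row165',[tuple(a[165,c].astype(int)) for c in range(190,202)])
h=cv2.cvtColor(a.astype(np.uint8),cv2.COLOR_RGB2HSV)
ref=cv2.imread('pics/top0.png')[:,:,::-1]; print('boardcol ref',ref[225,300:302])
```

```text
[ 0.5346 -0.1933  0.2422]
[[194.2977 176.9338]
 [220.1611 177.2479]
 [220.6451 152.8897]
 [207.3249 165.5242]]
col 203 [(np.int64(41), np.int64(22), np.int64(11)), (np.int64(42), np.int64(20), np.int64(9)), (np.int64(46), np.int64(25), np.int64(13)), (np.int64(47), np.int64(24), np.int64(13)), (np.int64(23), np.int64(10), np.int64(3)), (np.int64(85), np.int64(49), np.int64(21)), (np.int64(114), np.int64(69), np.int64(32)), (np.int64(111), np.int64(67), np.int64(30)), (np.int64(109), np.int64(66), np.int64(31)), (np.int64(105), np.int64(60), np.int64(25)), (np.int64(85), np.int64(48), np.int64(20)), (np.int64(127), np.int64(104), np.int64(60))]
col 222 [(np.int64(46), np.int64(25), np.int64(15)), (np.int64(46), np.int64(26), np.int64(13)), (np.int64(47), np.int64(27), np.int64(15)), (np.int64(47), np.int64(26), np.int64(12)), (np.int64(26), np.int64(10), np.int64(5)), (np.int64(23), np.int64(14), np.int64(7)), (np.int64(107), np.int64(84), np.int64(48)), (np.int64(133), np.int64(105), np.int64(60)), (np.int64(132), np.int64(103), np.int64(61)), (np.int64(130), np.int64(101), np.int64(60)), (np.int64(133), np.int64(106), np.int64(60)), (np.int64(146), np.int64(116), np.int64(67))]
row165 [(np.int64(45), np.int64(24), np.int64(12)), (np.int64(45), np.int64(26), np.int64(13)), (np.int64(47), np.int64(26), np.int64(13)), (np.int64(49), np.int64(26), np.int64(13)), (np.int64(35), np.int64(15), np.int64(9)), (np.int64(53), np.int64(30), np.int64(11)), (np.int64(99), np.int64(59), np.int64(28)), (np.int64(95), np.int64(57), np.int64(26)), (np.int64(94), np.int64(56), np.int64(25)), (np.int64(94), np.int64(56), np.int64(25)), (np.int64(95), np.int64(54), np.int64(26)), (np.int64(79), np.int64(49), np.int64(27))]
boardcol ref [[83 50 25]
 [82 48 22]][ WARN:0@0.721] global loadsave.cpp:1063 imwrite_ Unsupported depth image for selected encoder is fallbacked to CV_8U.
```

Run:
```python
from h import *
np.set_printoptions(precision=4,suppress=True)
im=cv2.imread('pics/t6.png').astype(float)
r,g=im[:,:,2],im[:,:,1]
m=((r>68)&(g/r<.68)).astype(np.uint8); m[:,:190]=0;m[:,235:]=0;m[:148]=0;m[190:]=0
n,l,s,c=cv2.connectedComponentsWithStats(m);k=1+s[1:,4].argmax();print(s[k],c[k])
h=max(cv2.findContours((l==k).astype(np.uint8),0,1)[0],key=cv2.contourArea)
rc=cv2.minAreaRect(h);print(rc)
b=ray('top',cv2.boxPoints(rc),.02);print(b,b.mean(0))
for y in range(150,180,1): print(y,''.join('#' if m[y,x] else ('o' if im[y,x].min()>75 else ('d' if r[y,x]<68 else '.')) for x in range(188,228)))
ref=cv2.imread('pics/top0.png').astype(float)
for n,(x0,y0,x1,y1) in dict(rabbit=(220,190,252,220),pots=(340,210,372,235),pota=(155,205,180,230)).items(): print(n,abs(im-ref)[y0:y1,x0:x1].mean())
```

```text
[195 153  27  26 536] [208.4104 165.3097]
((208.0, 165.5), (25.0, 26.0), 90.0)
[[0.6617 0.2042 0.02  ]
 [0.6627 0.1234 0.02  ]
 [0.5847 0.1219 0.02  ]
 [0.5837 0.2022 0.02  ]] [0.6232 0.1629 0.02  ]
150 dddddddddddddddddddddddddddddddddddddddd
151 dddddddddddddddddddddddddddddddddddddddd
152 dddddddddddddddddddddddddddddddddddddddd
153 dddddddd#########################ddddddd
154 ddddddd.##########################......
155 dddddddd##########################......
156 dddddddd##########################......
157 dddddddd##########################......
158 dddddddd########d#################......
159 dddddddd#######.ooooo.###########..oooo.
160 dddddddd######.oooooo.oo##########.ooo.o
161 dddddddd#####doooooooooo.#########......
162 dddddddd#####.oooooooo...#########......
163 dddddddd#####.oooooooo..##########.o....
164 dddddddd#####.oooooooo...########..ooooo
165 dddddddd######oooooooood#########..o....
166 dddddddd######..ooo..o.d#########.......
167 dddddddd######oo.oooodd.#########.......
168 dddddddd######.o.....d###########.......
169 dddddddd########.#.#.#############......
170 dddddddd#########################.......
171 dddddddd#########################.......
172 ddddddd##########################.......
173 ddddddd##########################.......
174 ddddddd##########################.......
175 ddddddd##########################.......
176 ddddddd##########################.......
177 ddddddd##########################.......
178 dddddddd#.dddddddddd..ddddddddddd.......
179 dddddddd................................
rabbit 17.99826388888889
pots 38.80458333333333
pota 19.7072<stdin>:5: RuntimeWarning: divide by zero encountered in divide
<stdin>:5: RuntimeWarning: invalid value encountered in divide
```

Measured in the top picture, the board's far edge is on the batten line (x≈0.662 against 0.662) and its left edge meets the block. The owl stands near the board's middle, and the arm is clear.

```bash
python3 -c "
from station import ctrl
print(ctrl.finish_job())"
```

```text
the job is handed in; nothing more can be done
None
```

I slid the board into the inside corner, flush with the batten and the stop block as far as force readings and the top camera show, with the owl upright near its middle and the arm clear; the job is handed in at about 32 s of the 67 s allowed, and no verdict was returned.

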